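# Open the folding stand and put the radio on it

### The arm

A 6-joint arm with a two-finger parallel gripper is mounted at the origin on the work surface. World frame = base frame: x ahead of the robot, y to its left, z up, the work surface at z = 0. Lengths are in m, angles in rad, forces in N, time in s.
With the tool pointing down it reaches from about 0.3 to 0.85 m from the base axis. Payload 5.4 kg.
Tool frame: the origin (TCP) lies between the finger pads; the fingertips stand 19 mm ahead of it and the grasp point (between the pads) is the TCP; z points along the fingers, y is the line along which they close (so a half turn about z gives the same grasp; the last joint's range is limited). The gripper opens to 85 mm and grips with 20 to 120 N. Pads are 22 mm wide; open, the fingers measure 114 mm over their backs; the gripper's body (76 mm by 85 mm) begins 54 mm behind the grasp point. The pads swing forward as they close: fully open they stand 13 mm farther back than shut.
Start: joints at [-1.332, 0.158, 1.597, -0, 1.386, -0.21], TCP at [0.249, -0.518, 0.25] pointing down, gripper open.
Joint ranges: [-2.91, 2.91], [-0.94, 2.29], [0.18, 2.7], [-1.29, 4.43], [0.17, 2.64], [-3, 3]. Speed limits (rad/s): [2.57, 2.57, 3.14, 3.14, 3.14, 3.14].

### API

Orientations are given as a rotation vector (axis times angle).
In Python, from bench import readout, optics, job gives the robot as it stands. The module is installed in compiled form; this text tells all that it offers.
- The arm moves only by the tool arm_command, never from a script. Its argument "rows" is a list of rows, each a list of 6 numbers: the shift along the tool's x, y, z in m, then the turn, a rotation vector about the tool's x, y, z in rad. In form: [[dx, dy, dz, ax, ay, az], ...]. A call has 1 to 12 rows; each row is the pose to reach, as a shift and turn from the pose commanded when the call began, along the tool's axes at that moment; what a row does not reach only later rows make up. A row lasts 1/12 s, in which the tool goes at most 41.7 mm and 7.16 degrees, less where a joint would pass 70% of its speed; a pose out of reach is approached as far as the arm can. A call with a gripper value outside its range is refused whole. "fingers" is the opening, from -1 (shut) to 1 (fully open), set as the call begins (left out, the last holds). The fingers move at their own pace and stop on an object; "force" is the grip in N (left out, the last holds). Time passes only in rows, so rows that repeat a pose let the fingers close. It gives the time, the measured TCP pose, the force, the opening and the grip force at its end, in the units of the state.
- readout.get_state(): the state, without advancing time (a new reading comes with each control period).
- optics.capture(name): name is "scene" or "top" or "wrist"; returns (picture, depth): 400x640x3 uint8, blue, green, red; 400x640 float32, m along the optical axis (not along the pixel's ray), 0 where there is no reading.
- optics.camera_params(name): a dict with "vfov" (degrees; the focal length in pixels is half the picture's height over the tangent of half this angle, whatever the lens; pixels are square), "cx", "cy" (the principal point, pixels), "world_from_camera" (4x4, takes a point from camera to world coordinates). Camera axes: x right, y down, z forward; pixel columns grow to the right and rows downward; lengths in m; the calibration is good to about 2 mm. A picture is of the moment at which its call begins: read the wrist's pose just before it. camera_params takes no time and is no camera call; for the wrist camera it gives the pose at the moment of the call.
- job.finish_job(): hands the job in; it is judged then, once.
The state is a dict: "clock": time; "joint_pos": joint angles; "joint_velocities": joint speeds; "effort": joint torques, N m; "position": TCP position; "eef_rot": TCP orientation; "contact_force": force on the tool from outside, world axes, zero at the start; "torque": the same for the moment, N m; "grip_width": finger opening in m; "gripper_force": force on a finger pad.
Only numpy, scipy, OpenCV 4.12 (cv2) and the standard library are available. Lean on these libraries where they do the work, as an engineer would, in place of code of your own. Each camera call takes 0.05 s, during which the arm holds its last target. There are 200 camera calls.

### The job

Swing the folded arm of the radio stand all the way out until it clicks into its end detent and stays there by itself. Then set the small radio gently down on the stand's two arms, lying flat and centred, between the end posts and the back stops, with its knobs facing out past the posts. Let go of it and leave the other things on the table where they are.

Things in the scene. Friction and masses are not known exactly. Their poses are not given: they have to be found in the camera images.
- stand: Folding radio stand, fixed (sizes in mm): grey spine 30 (x) x 160 (y) x 28 high, origin on the table under it (spine at x -12 to +18). Two aluminium arms, 18 wide, flat tops 40 above the table, each ending in an upright dark post 14 dia: a fixed arm pointing to -x along y = -50 and one hinged at x = -30, y = +50. Two back stops, 18 wide at y = -67 and +67, rise to 60, front faces at x = -12.
- brace (a joint): Swinging arm's angle about its vertical hinge: 0 folded (along the stand's -y, in front of the spine), growing clockwise from above, 1.571 fully out (along the stand's -x, parallel to the fixed arm). Swings easily to 1.05 rad; then a spring plunger resists with up to 5 N at the post, most near 1.2; past 1.4 it snaps to the end stop at 1.571 and holds. Let go short of that it springs back to 1.05.
- brace_hinge (a point): Point on the swinging arm's hinge axis, 40 mm above the table, level with the arms' tops.
- brace_post (a point): Centre of the top of the swinging arm's post, 76 mm above the table, 75 mm from the hinge axis. It can be pinched, caged or pushed from above; the post turns with the arm.
- fixed_post (a point): Centre of the top of the fixed arm's post, 14 dia, 76 mm above the table.
- stand_seat (a point): Where the middle of the radio's underside belongs: midway between the two arms and between posts and back stops, 40 mm above the table. Axes as the stand's. With the arm out the posts' inner faces are at x = -43 mm from here and the back stops at +43 mm. Between the stops nothing of the spine rises above 36 mm over the table.
- radio: Small black transceiver (sizes in mm), a box 58 deep (x) x 150 wide (y) x 36 high, 0.3 to 0.55 kg, lying on the table; origin at the centre of its underside. Front (-x): flat display in the middle, large knob 24 dia sticking out 11 at y = +52, small knob 12 dia sticking out 9 at y = -55. Grip it across its depth at the middle.
- radio_front (a point): Centre of the radio's front face, the one with the knobs, 29 mm to -x of its origin and 18 mm above its underside.
- tape: Bystander: roll of black tape lying flat, 56 mm dia x 19 mm high; origin on its underside.
- screwdriver: Bystander: screwdriver lying flat, 180 mm long.
- reel: Bystander: reel of solder standing on end, 55 mm dia x 48 mm high; origin on its underside.
- mic: Bystander: black hand microphone, 85 x 55 x 26 mm; origin on its underside.
- meter: Bystander: grey handheld test meter lying face up, 150 x 74 x 42 mm; origin on its underside.
- adapter: Bystander: brass plug adapter standing upright, 18 mm dia x 38 mm high; origin on its underside.
- cup: Bystander: steel cup, 68 mm dia x 55 mm high; origin on its underside.
Things that resemble listed ones, but are neither listed nor needed, are in the scene too. What is shaped like the radio but pink or yellow is not meant.

How it is judged:
On the way:
1. the swinging arm stands fully out (over 1.5 rad) with the fingers off the stand, and the radio is not yet up on it (still below 20 mm) (value of joint brace above 1.5 rad and contact force between the fingers and stand below 0.1 N and height (world z) of radio below 0.02 m), for 0.2 s.
At the end, for the whole second after the job is handed in: The swinging arm is fully out (over 1.5 rad); the radio lies at rest and flat (within 0.06 rad) on both arms, its underside within 5 mm of their tops, its middle within 17 mm front to back and 25 mm sideways of the seat's centre, square to the stand within 0.25 rad, front on the posts' side (value of joint brace above 1.5 rad and x of radio in the frame of stand_seat between -0.017 and 0.017 m and y of radio in the frame of stand_seat between -0.025 and 0.025 m and z of radio in the frame of stand_seat between -0.005 and 0.005 m and angle between radio's own z axis and vertical below 0.06 rad and angle between the y axis of radio and the y axis of stand, either way round below 0.25 rad and x of radio_front in the frame of stand_seat below 0 m and linear speed of radio below 0.02 m/s); the robot touches nothing.
It fails at once if a bystander is shifted by more than 30 mm (distance of any of tape, screwdriver, reel, mic, meter, adapter, cup from where it was at the start of the episode above 0.03 m).
It fails at once if the radio is dropped: it falls free of the fingers at over 0.45 m/s (about 10 mm of fall) (contact force between the fingers and radio below 0.1 N and linear speed of radio above 0.45 m/s).
It fails at once if the radio is banged or pressed onto the stand with over 80 N (contact force between radio and stand above 80 N).
It also fails if it takes over 58 s, if anything falls off the work surface, if the arm or the gripper's body presses on something with over 40 N, if the wrist force passes 120 N, or if a joint passes its speed limit or range.

## Working session

There is one attempt and no reset: what is moved stays moved. The work goes in short steps, Python scripts to look and compute and a tool call to move; the robot and the scene stay as the last step left them, time stands still between calls to the robot, and variables do not carry over. Pictures are saved under pics/ and viewed, at most 10 in all, crops included, and the job is handed in when it is done.

Besides the shell and the picture viewer there is one more tool, called after "Call:" by a JSON object that holds its "fn" and its "kwargs". arm_command: Moves the arm, as the interface text tells. Its arguments: {"type":"object","properties":{"rows":{"type":"array"},"fingers":{"type":"number"},"force":{"type":"number"}},"required":["rows"]}

```bash
mkdir -p pics
cat > h.py <<'E'
import numpy as np, cv2
from scipy.spatial.transform import Rotation as R
from bench import readout, optics, job
def cap(n,f):
    P=optics.camera_params(n); im,d=optics.capture(n); cv2.imwrite(f'pics/{f}.png',im); np.savez(f'pics/{f}.npz',im=im,d=d,T=P['world_from_camera'],c=[200/np.tan(np.radians(P['vfov'])/2),P['cx'],P['cy']]); return im,d
def w(f,u,v,z=None):
    q=np.load(f'pics/{f}.npz'); F,cx,cy=q['c']; T=q['T']; r=np.array([(u-cx)/F,(v-cy)/F,1])
    if z is None: s=q['d'][int(v),int(u)]
    else: s=(z-T[2,3])/(T[:3,:3]@r)[2]
    return T[:3,:3]@(r*s)+T[:3,3]
def cloud(f):
    q=np.load(f'pics/{f}.npz'); F,cx,cy=q['c']; T=q['T']; v,u=np.mgrid[:400,:640]; d=q['d']
    p=np.stack([(u-cx)/F*d,(v-cy)/F*d,d],-1)@T[:3,:3].T+T[:3,3]; p[d==0]=np.nan; return p
E
python3 - <<'E'
from h import *
for n in ('top','scene'): cap(n,n+'0'); print(optics.camera_params(n))
print(readout.get_state())
a=cv2.imread('pics/top0.png');cv2.imwrite('pics/top0b.png',cv2.resize(a,(800,500)))
E
```

```text
{'vfov': 54.76995754406088, 'cx': 318.3943600967248, 'cy': 196.8912048842142, 'world_from_camera': array([[-0.0105757 , -0.98750116,  0.15725651,  0.36983557],
       [-0.99991183,  0.00918089, -0.00959344,  0.01364694],
       [ 0.00802978, -0.1573441 , -0.98751119,  1.06628116],
       [ 0.        ,  0.        ,  0.        ,  1.        ]])}
{'vfov': 47.31093851943011, 'cx': 315.0135125446682, 'cy': 201.40540107176386, 'world_from_camera': array([[ 0.58571418,  0.54398055, -0.60085278,  1.23702814],
       [ 0.81028013, -0.37504144,  0.45032214, -0.54210874],
       [ 0.01962179, -0.75061913, -0.66044372,  0.83665627],
       [ 0.        ,  0.        ,  0.        ,  1.        ]])}
{'clock': 0.1, 'joint_pos': array([-1.33210362e+00,  1.59044595e-01,  1.59812211e+00,  3.33809146e-05,
        1.38619199e+00, -2.10093125e-01]), 'joint_velocities': array([-3.78987022e-04, -1.51005369e-03, -3.00330611e-03,  6.54103391e-05,
        1.56633693e-03, -1.72884743e-04]), 'effort': array([-6.22315765e-04, -3.96990001e+01, -3.32339001e+01, -1.70278527e-04,
        4.18374533e-03, -1.12926304e-05]), 'position': array([ 0.24934541, -0.51755363,  0.24937451]), 'eef_rot': array([-3.06111106e+00, -6.98647583e-01, -1.18558705e-05]), 'contact_force': array([-0.23691801, -0.41816606,  0.12264482]), 'torque': array([ 0.04149868, -0.02166591, -0.03919563]), 'gripper_force': 0.0, 'grip_width': 0.08544879596431557}
```

View pics/top0b.png

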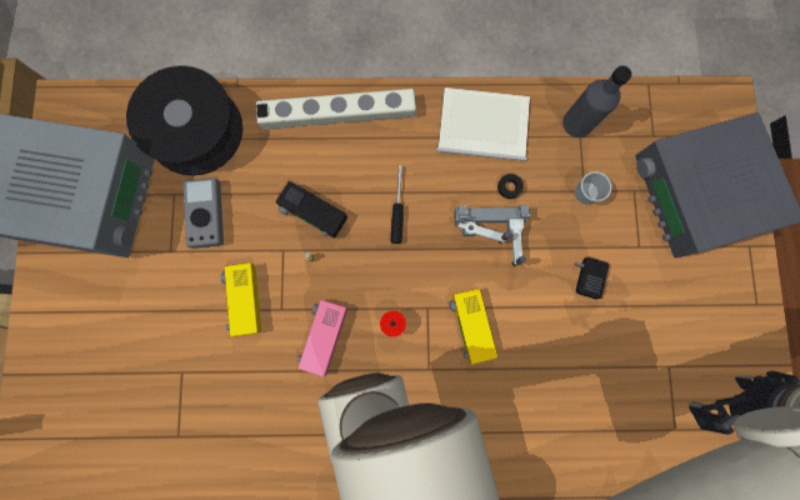

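View pics/scene0.png

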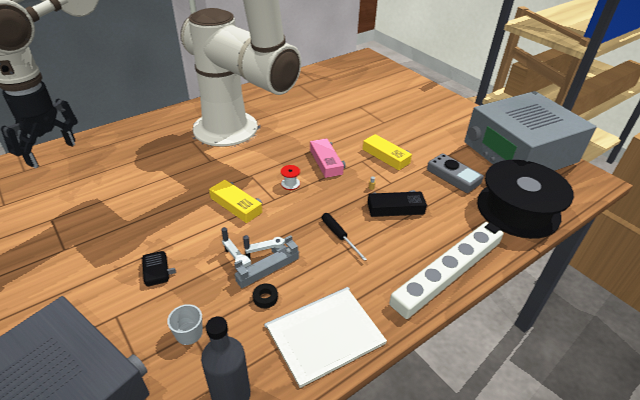

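The black box at about (312,208) in the 800 px top view is the only black radio-shaped thing; the yellow ones (241,300), (475,326) and the pink one (322,338) are decoys. The stand is at about (493,225). I'll enlarge both.

Run:
```python
from h import *
a=cv2.imread('pics/top0.png')
A=cv2.resize(a[138:198,212:292],(800,600),interpolation=3)[:, :]
B=cv2.resize(a[155:220,355:435],(800,650),interpolation=3)
c=np.hstack([cv2.resize(a[138:203,212:292],(400,325),interpolation=3),cv2.resize(a[155:220,355:435],(400,325),interpolation=3)])
cv2.imwrite('pics/crop.png',c)
p=cloud('top0')
def rect(m):
    q=p[m][:,:2].astype(np.float32); r=cv2.minAreaRect(q*1000); return len(q),r
sub=np.zeros((400,640),bool)
s=sub.copy(); s[138:203,212:292]=1
m=s&(p[...,2]>0.03)&(p[...,2]<.045); print('radio',rect(m),np.nanmedian(p[m][:,2]))
s=sub.copy(); s[155:220,355:435]=1
for lo,hi in ((.02,.034),(.036,.045),(.05,.066),(.068,.09)):
    m=s&(p[...,2]>lo)&(p[...,2]<hi)
    n,l,st,ce=cv2.connectedComponentsWithStats(m.astype(np.uint8))
    for i in range(1,n):
        if st[i,4]>2: q=l==i; print(lo,st[i],p[q].mean(0).round(4), rect(q)[1])
```

```text
radio (1160, ((596.368408203125, 209.8743438720703), (150.20175170898438, 119.02325439453125), 58.89297103881836)) 0.036546284763547265
0.02 [364 165  53  14 488] [ 0.6054 -0.2     0.0275] ((602.6751708984375, -195.19610595703125), (38.229515075683594, 142.35032653808594), 1.2710485458374023)
0.02 [419 175   4   2   5] [ 0.5938 -0.2789  0.0247] ((593.3365478515625, -279.3815002441406), (2.122311592102051, 9.11886978149414), 3.364816904067993)
0.02 [370 182   9   6  17] [ 0.5651 -0.1468  0.0246] ((564.9099731445312, -147.39466857910156), (26.173561096191406, 9.6773099899292), 59.35658645629883)
0.02 [407 183   3   4   7] [ 0.5684 -0.2433  0.0252] ((567.8492431640625, -243.0832977294922), (9.921091079711914, 1.7963558435440063), 30.653505325317383)
0.02 [410 192   1   9   9] [ 0.5347 -0.2455  0.032 ] ((534.3569946289062, -245.701904296875), (1.366669774055481, 21.986669540405273), 87.33839416503906)
0.02 [412 211   3   1   3] [ 0.4942 -0.2531  0.0263] ((494.19439697265625, -253.24847412109375), (4.860891819000244, 0.2225973904132843), 86.09011840820312)
0.036 [415 164   3   2   3] [ 0.
[... 978 characters left out ...]
169860839844), (5.087191104888916, 16.757579803466797), 3.8304603099823)
0.05 [402 188   5   4  10] [ 0.5472 -0.2223  0.0577] ((547.2168579101562, -222.2864532470703), (11.815133094787598, 3.6766722202301025), 56.43803787231445)
0.05 [414 206   4   5   8] [ 0.4981 -0.2504  0.0575] ((497.6732482910156, -250.93377685546875), (12.939656257629395, 4.723850727081299), 29.84520149230957)
0.068 [403 185   6   6  24] [ 0.5511 -0.2247  0.075 ] ((551.2447509765625, -224.84197998046875), (11.071001052856445, 11.767099380493164), 43.04801559448242)
0.068 [415 204   6   6  25] [ 0.4995 -0.254   0.0747] ((500.0633239746094, -253.66024780273438), (11.528773307800293, 13.093731880187988), 87.50955200195312)
```

View pics/crop.png

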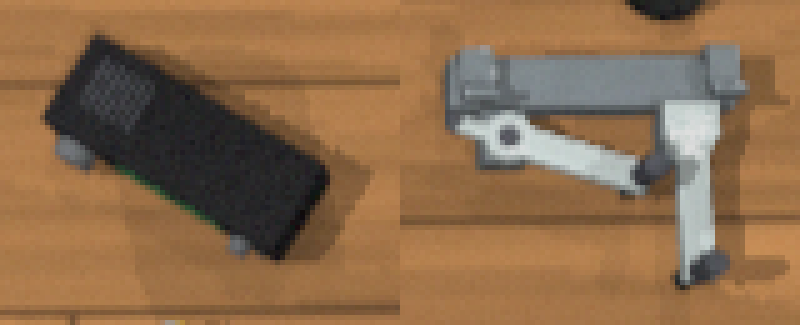

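Confirmed: the left crop shows the black radio, with its knobs facing lower-left. The right crop shows the stand, with the arm folded toward the fixed arm and its post at crop px (655,165). Stand sizes check: post to hinge measures 75 mm. Next I'll fit the radio and plan the first move.

```bash
cat >> h.py <<'E'
def delta(x,y,z,psi):
    "tool-frame shift+turn to world pose, tool down, tool x axis at angle psi (deg)"
    s=readout.get_state(); R0=R.from_rotvec(s['eef_rot']); p=np.radians(psi)
    R1=R.from_matrix(np.array([[np.cos(p),np.sin(p),0],[np.sin(p),-np.cos(p),0],[0,0,-1]]).T)
    return np.r_[R0.inv().apply(np.array([x,y,z])-s['position']),(R0.inv()*R1).as_rotvec()].round(4)
E
python3 - <<'E'
from h import *
C=np.array([w('top0',212+u/5,138+v/5,.036)[:2] for u,v in((98,35),(328,178),(278,258),(43,118))])
print(C.round(4),C.mean(0),np.linalg.norm(np.diff(C,axis=0),axis=1))
a=C[0]-C[3]+C[1]-C[2];b=C[0]-C[1]+C[3]-C[2];print(np.degrees(np.arctan2(a[1],a[0])),np.degrees(np.arctan2(b[1],b[0]))-90)
p=cloud('top0'); im=np.load('pics/top0.npz')['im']; m=np.zeros((400,640),bool); m[138:203,212:292]=1
m&=(abs(p[...,2]-.0365)<.003)&(im.max(2)<90)
m=cv2.morphologyEx(m.astype(np.uint8),cv2.MORPH_OPEN,np.ones((3,3)))>0
print(cv2.minAreaRect((p[m][:,:2]*1000).astype(np.float32)))
print(delta(.551,-.225,.14,72))
E
```

```text
[[0.6809 0.2413]
 [0.5992 0.1142]
 [0.5552 0.141 ]
 [0.6342 0.2702]] [0.61738151 0.19166631] [0.15115782 0.05156119 0.15149541]
-31.50308806520788 -32.07929562948892
((622.2847900390625, 193.88783264160156), (148.93826293945312, 57.66244888305664), 59.303226470947266)
[ 0.3987 -0.1325  0.1098 -0.0015 -0.0011 -0.8079]
```

Call:
{"fn": "arm_command", "kwargs": {"rows": [[0.1,-0.033,0.01,0,0,-0.2],[0.2,-0.066,0.03,0,0,-0.4],[0.4,-0.132,0.09,0,0,-0.808],[0.4,-0.132,0.09,0,0,-0.808],[0.4,-0.132,0.09,0,0,-0.808],[0.4,-0.132,0.09,0,0,-0.808],[0.4,-0.132,0.09,0,0,-0.808],[0.4,-0.132,0.09,0,0,-0.808],[0.4,-0.132,0.09,0,0,-0.808],[0.4,-0.132,0.09,0,0,-0.808],[0.4,-0.132,0.09,0,0,-0.808],[0.4,-0.132,0.09,0,0,-0.808]], "fingers": 0.2}}

```text
clock: 1.1
position: [0.5535, -0.2223, 0.1584]
eef_rot: [-2.535, -1.851, 0.001]
contact_force: [0.3, -0.3, -0.3]
grip_width: 0.0512
gripper_force: 0.0
```

Run:
```python
from h import *
s=readout.get_state();print(s['position'],s['grip_width'])
cap('wrist','w1');print(delta(.551,-.225,.075,72))
p=cloud('w1');print(np.nanmax(p[...,2]))
m=(p[...,2]>.068)&(p[...,2]<.084)
n,l,st,ce=cv2.connectedComponentsWithStats(m.astype(np.uint8))
for i in range(1,n):
    if st[i,4]>30: print(st[i],np.median(p[l==i],0).round(4))
```

```text
[ 0.553469   -0.22231882  0.15844311] 0.05117584163603219
[-0.0012 -0.0011  0.0843 -0.0021 -0.0001  0.0031]
0.23338976557181487
[310 208  19  22 321] [ 0.5539 -0.2243  0.0762]
[267 260  10  21 140] [ 0.5061 -0.2542  0.0757]
```

View pics/w1.png

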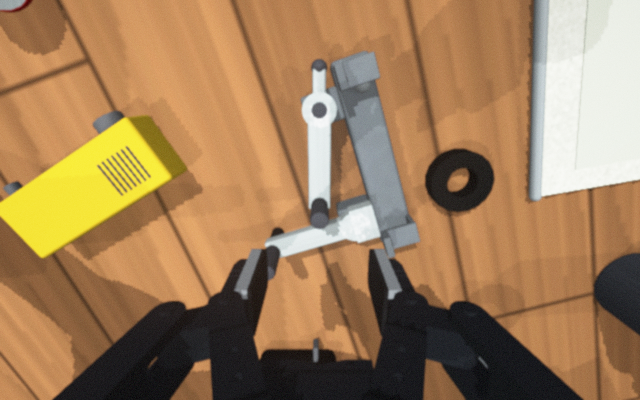

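The wrist view shows the brace post at (320,210), the fixed post at (277,240) and the hinge at (320,110). The post lies between the fingers' planes, so I'll descend and measure the hinge from this image.

Call:
{"fn": "arm_command", "kwargs": {"rows": [[0,0,0.03,0,0,0],[0,0,0.06,0,0,0],[0,0,0.08,0,0,0],[0,0,0.088,0,0,0],[0,0,0.088,0,0,0]]}}

```text
clock: 1.57
position: [0.5503, -0.2261, 0.0703]
eef_rot: [-2.54, -1.842, 0.003]
contact_force: [-0.2, 0.7, 0.8]
grip_width: 0.0516
gripper_force: 0.0
```

Run:
```python
from h import *
print('hinge',w('w1',319,110),w('w1',319,110,.041)); p=cloud('w1')
m=(p[...,2]>.055)&(p[...,2]<.063);m[270:]=0
n,l,st,ce=cv2.connectedComponentsWithStats(m.astype(np.uint8))
for i in range(1,n):
    if st[i,4]>60: print(st[i],np.median(p[l==i],0).round(4),cv2.minAreaRect((p[l==i][:,:2]*1000).astype(np.float32)))
print('posts',w('w1',320,204,.076),w('w1',277,235,.076),w('w1',319,63,.041))
s=readout.get_state();print(s['position'],s['contact_force'])
```

```text
hinge [ 0.5761486  -0.15455559  0.04168213] [ 0.57614055 -0.15458793  0.041     ]
[333  62  16  29 267] [ 0.5967 -0.1373  0.0604] ((597.004150390625, -137.50901794433594), (6.185862064361572, 17.812801361083984), 0.27380475401878357)
[382 235  14  23 181] [ 0.5973 -0.2695  0.0604] ((597.56640625, -270.92425537109375), (6.066538333892822, 17.799179077148438), 0.2966892421245575)
[267 252  12  14  72] [ 0.5068 -0.2506  0.0587] ((506.10064697265625, -252.5762939453125), (4.003444194793701, 12.190343856811523), 29.670259475708008)
posts [ 0.55787039 -0.21401037  0.076     ] [ 0.52069102 -0.22738228  0.076     ] [ 0.58594883 -0.12374297  0.041     ]
[ 0.55034028 -0.22605477  0.07032953] [-0.19446878  0.68645173  0.79772563]
```

Call:
{"fn": "arm_command", "kwargs": {"rows": [[0,0,0,0,0,0],[0,0,0,0,0,0],[0,0,0,0,0,0],[0,0,0,0,0,0],[0,0,0,0,0,0],[0,0,0,0,0,0]], "fingers": -1, "force": 30}}

```text
clock: 2.07
position: [0.5537, -0.2267, 0.0744]
eef_rot: [2.538, 1.845, 0.001]
contact_force: [-0.4, -1.3, 6.0]
grip_width: 0.0126
gripper_force: 29.5
```

Run:
```python
from h import *
s=readout.get_state();print(s['position'],s['contact_force'],s['grip_width'])
h=np.array([.5755,-.154]);d=s['position'][:2]-h;r=np.linalg.norm(d);a0=np.arctan2(-d[0],-d[1]);print(r,a0)
for k in np.linspace(0,1,12)[1:]:
    a=a0+k*(1.59-a0); print(delta(*(h+r*np.array([-np.sin(a),-np.cos(a)])),s['position'][2],72-np.degrees(a-a0)).round(3))
```

```text
[ 0.55368541 -0.22674099  0.07439695] [-0.40506194 -1.25732205  6.01856785] 0.012613280391385588
0.0759416093675849 0.29135959451472493
[ 0.    -0.009 -0.     0.003  0.002  0.118]
[ 0.002 -0.018 -0.     0.004  0.001  0.237]
[ 0.004 -0.026 -0.     0.004  0.001  0.355]
[ 0.008 -0.035 -0.     0.004  0.001  0.473]
[ 0.012 -0.042 -0.     0.004  0.001  0.591]
[ 0.017 -0.05  -0.     0.004  0.     0.709]
[ 0.023 -0.056 -0.     0.004  0.     0.827]
[ 0.03  -0.062 -0.     0.004  0.     0.945]
[ 0.038 -0.067 -0.     0.004 -0.     1.063]
[ 0.046 -0.071 -0.     0.004 -0.     1.181]
[ 5.400e-02 -7.400e-02 -0.000e+00  4.000e-03 -1.000e-03  1.299e+00]
```

Call:
{"fn": "arm_command", "kwargs": {"rows": [[0,0,-0.005,0,0,0],[0,-0.009,-0.005,0,0,0.118],[0.002,-0.018,-0.005,0,0,0.237],[0.004,-0.026,-0.005,0,0,0.355],[0.008,-0.035,-0.005,0,0,0.473],[0.012,-0.042,-0.005,0,0,0.591],[0.017,-0.05,-0.005,0,0,0.709],[0.023,-0.056,-0.005,0,0,0.827],[0.03,-0.062,-0.005,0,0,0.945],[0.038,-0.067,-0.005,0,0,1.063],[0.046,-0.071,-0.005,0,0,1.181],[0.054,-0.074,-0.005,0,0,1.3]]}}

```text
clock: 3.07
position: [0.5006, -0.1539, 0.0757]
eef_rot: [3.133, -0.075, 0.011]
contact_force: [3.1, -39.4, -24.5]
grip_width: 0.0126
gripper_force: 31.0
```

Call:
{"fn": "arm_command", "kwargs": {"rows": [[0,0,0,0,0,0],[0,0,0,0,0,0],[0,0,0,0,0,0]]}}

```text
clock: 3.32
position: [0.5003, -0.1547, 0.0758]
eef_rot: [3.134, -0.068, 0.009]
contact_force: [12.2, -16.9, -28.4]
grip_width: 0.0124
gripper_force: 29.9
```

Call:
{"fn": "arm_command", "kwargs": {"rows": [[0,0,0,0,0,0],[0,0,0,0,0,0],[0,0,0,0,0,0],[0,0,0,0,0,0],[0,0,-0.03,0,0,0],[0,0,-0.06,0,0,0],[0,0,-0.09,0,0,0],[0,0,-0.12,0,0,0],[0,0,-0.12,0,0,0]], "fingers": 0.2}}

```text
clock: 4.07
position: [0.5023, -0.1529, 0.2048]
eef_rot: [3.135, -0.067, 0.017]
contact_force: [0.6, -0.6, 1.6]
grip_width: 0.0513
gripper_force: 0.0
```

Run:
```python
from h import *
cap('top','top1');p=cloud('top1')
for lo,hi in ((.052,.063),(.07,.09)):
    m=(p[...,2]>lo)&(p[...,2]<hi);m[:155]=0;m[225:]=0;m[:,:355]=0;m[:,440:]=0
    n,l,st,ce=cv2.connectedComponentsWithStats(m.astype(np.uint8))
    for i in range(1,n):
        if st[i,4]>8: print(lo,st[i],p[l==i].mean(0).round(4))
s=readout.get_state();print(s['position'],s['contact_force'],s['grip_width'],delta(.62,.193,.2,59))
```

```text
0.052 [368 172   7   3  16] [ 0.5941 -0.138   0.0589]
0.07 [377 205   6   5  22] [ 0.4992 -0.1544  0.0758]
0.07 [416 204   5   6  24] [ 0.4994 -0.254   0.0758]
[ 0.50115823 -0.15228543  0.20170503] [-0.5654292   0.24349774 -0.36991666] 0.051372557916911095 [ 0.104  -0.3501  0.0012  0.0075 -0.0049 -1.0724]
```

The brace post now measures (0.499,-0.154), in line with the fixed post, and it held after release. Next I'll move beside the radio, at psi 59°, for a wrist look.

Call:
{"fn": "arm_command", "kwargs": {"rows": [[0.01,-0.04,0,0,0,-0.12],[0.02,-0.08,0,0,0,-0.24],[0.03,-0.12,0,0,0,-0.36],[0.04,-0.16,0,0,0,-0.48],[0.05,-0.2,0,0,0,-0.6],[0.06,-0.24,0,0,0,-0.72],[0.07,-0.28,0,0,0,-0.84],[0.075,-0.298,0,0,0,-0.96],[0.075,-0.298,0,0,0,-1.07],[0.075,-0.298,0,0,0,-1.07],[0.075,-0.298,0,0,0,-1.07]], "fingers": 1}}

```text
clock: 5.03
position: [0.5859, 0.1433, 0.196]
eef_rot: [-2.738, -1.539, 0.003]
contact_force: [0.7, -0.6, -0.7]
grip_width: 0.0857
gripper_force: 0.0
```

Run:
```python
from h import *
cap('wrist','w2');p=cloud('w2');im=np.load('pics/w2.npz')['im']
m=(abs(p[...,2]-.0365)<.004);m=cv2.morphologyEx(m.astype(np.uint8),cv2.MORPH_OPEN,np.ones((5,5)))
n,l,st,ce=cv2.connectedComponentsWithStats(m)
for i in range(1,n):
    if st[i,4]>500: print(st[i],cv2.minAreaRect((p[l==i][:,:2]*1000).astype(np.float32)),np.median(p[l==i],0))
s=readout.get_state();print(s['position'],s['grip_width'],delta(.62,.193,.1,59))
```

```text
[ 560    0   80  191 1612] ((838.5027465820312, 76.52702331542969), (4.25025749206543, 195.39041137695312), 4.729870319366455) [0.83711216 0.09014099 0.03707132]
[    0     2   127   166 11246] ((427.5569152832031, 338.907470703125), (150.74813842773438, 59.22519302368164), 7.589016437530518) [0.44136557 0.33754328 0.036227  ]
[  291    21    70   176 11330] ((624.777099609375, 194.08641052246094), (150.0438690185547, 58.16465759277344), 59.153907775878906) [0.62902312 0.20240334 0.03651115]
[  39  244  145   72 6532] ((345.44610595703125, 165.08816528320312), (58.07771301269531, 150.8650665283203), 72.08197021484375) [0.34817027 0.16626319 0.03630492]
[0.58604396 0.14282158 0.19637154] 0.08543236894094301 [ 0.0606  0.003   0.0963 -0.0014  0.001  -0.0063]
```

View pics/w2.png

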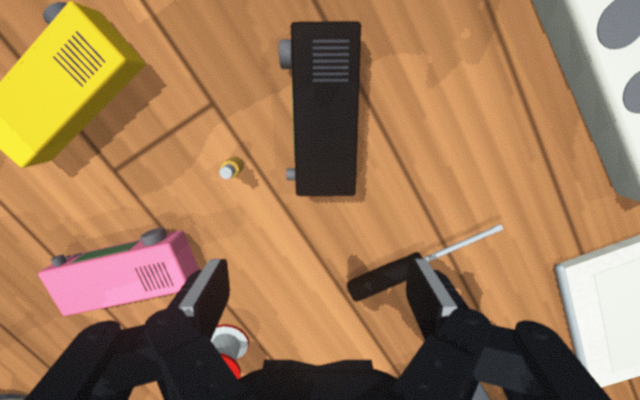

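The wrist view shows the black radio at (326,108), knobs to the left. The fit gives 150x58 mm, centre about (0.6235,0.194), long axis 59°. The fingers will clear the adapter (230,170) and the screwdriver.

Call:
{"fn": "arm_command", "kwargs": {"rows": [[0.03,0.001,0.01,0,0,0],[0.063,0.006,0.03,0,0,0],[0.063,0.006,0.065,0,0,0],[0.063,0.006,0.1,0,0,0],[0.063,0.006,0.1,0,0,0],[0.063,0.006,0.1,0,0,0]]}}

```text
clock: 5.58
position: [0.6223, 0.1929, 0.095]
eef_rot: [-2.737, -1.538, 0.009]
contact_force: [-0.3, 1.0, 1.1]
grip_width: 0.0853
gripper_force: 0.0
```

Run:
```python
from h import *
print(readout.get_state()['position'],delta(.6235,.194,.03,59))
```

```text
[0.62233956 0.19286746 0.09498628] [ 0.0018  0.0007  0.065  -0.0048  0.0038 -0.0056]
```

Call:
{"fn": "arm_command", "kwargs": {"rows": [[0.001,0.001,0.02,0,0,0],[0.001,0.001,0.04,0,0,0],[0.001,0.001,0.055,0,0,0],[0.001,0.001,0.065,0,0,0],[0.001,0.001,0.065,0,0,0],[0.001,0.001,0.065,0,0,0]]}}

```text
clock: 6.08
position: [0.6262, 0.1941, 0.0331]
eef_rot: [2.737, 1.542, 0.001]
contact_force: [-0.7, 0.6, -0.5]
grip_width: 0.0856
gripper_force: 0.0
```

Call:
{"fn": "arm_command", "kwargs": {"rows": [[0,0,0,0,0,0],[0,0,0,0,0,0],[0,0,0,0,0,0],[0,0,0,0,0,0],[0,0,0,0,0,0],[0,0,0,0,0,0]], "fingers": -1, "force": 50}}

```text
clock: 6.58
position: [0.6268, 0.1946, 0.0341]
eef_rot: [2.736, 1.543, 0.004]
contact_force: [-1.3, 0.2, 7.7]
grip_width: 0.0566
gripper_force: 56.9
```

Call:
{"fn": "arm_command", "kwargs": {"rows": [[0,0,-0.01,0,0,0],[0,0,-0.03,0,0,0],[0,0,-0.06,0,0,0],[0,0,-0.09,0,0,0],[0,0,-0.12,0,0,0],[0,0,-0.13,0,0,0],[0,0,-0.13,0,0,0],[0,0,-0.13,0,0,0]]}}

```text
clock: 7.25
position: [0.6252, 0.1942, 0.1612]
eef_rot: [-2.736, -1.543, 0.002]
contact_force: [-0.8, -0.0, -5.1]
grip_width: 0.0569
gripper_force: 55.8
```

Run:
```python
from h import *
s=readout.get_state();print(s['position'],s['contact_force'],s['torque'],s['grip_width'],delta(.55,-.204,.16,90))
```

```text
[0.62518173 0.19415817 0.16119647] [-0.78965998 -0.0176349  -5.06244248] [ 0.0078679   0.03240535 -0.01187454] 0.05691054608508687 [-3.796e-01  1.418e-01  1.400e-03 -1.200e-03  5.000e-04 -5.440e-01]
```

Call:
{"fn": "arm_command", "kwargs": {"rows": [[-0.015,0.005,0,0,0,-0.02],[-0.045,0.017,0,0,0,-0.06],[-0.08,0.03,0,0,0,-0.12],[-0.115,0.043,0,0,0,-0.18],[-0.15,0.056,0,0,0,-0.23],[-0.185,0.069,0,0,0,-0.28],[-0.22,0.082,0,0,0,-0.33],[-0.255,0.095,0,0,0,-0.38],[-0.29,0.108,0,0,0,-0.43],[-0.325,0.121,0,0,0,-0.48],[-0.36,0.134,0,0,0,-0.52],[-0.38,0.142,0,0,0,-0.544]]}}

```text
clock: 8.25
position: [0.5478, -0.2071, 0.1588]
eef_rot: [-2.219, -2.217, 0.004]
contact_force: [-0.2, 0.1, -4.3]
grip_width: 0.057
gripper_force: 55.7
```

Call:
{"fn": "arm_command", "kwargs": {"rows": [[0,0,0,0,0,0],[0,0,0,0,0,0],[0,0,0,0,0,0],[0,0,0,0,0,0]]}}

```text
clock: 8.58
position: [0.55, -0.2027, 0.1607]
eef_rot: [-2.218, -2.22, 0.001]
contact_force: [0.3, 0.5, -3.9]
grip_width: 0.057
gripper_force: 55.7
```

Run:
```python
from h import *
s=readout.get_state();print(s['position'],s['grip_width'],delta(.55,-.204,.12,90))
cap('top','top2');p=cloud('top2'); cap('scene','sc2'); cap('wrist','w3')
a=cv2.imread('pics/top2.png')[140:230,340:460]; b=cv2.imread('pics/sc2.png')[190:310,180:340]
cv2.imwrite('pics/c2.png',np.hstack([cv2.resize(a,(400,300)),cv2.resize(b,(400,300))]))
pw=cloud('w3');m=(pw[...,2]>.14)&(pw[...,2]<.175)
q=pw[m];print(len(q),np.nanmin(q,0),np.nanmax(q,0))
```

```text
[ 0.55002832 -0.20271769  0.16067147] 0.0570472299405758 [-0.0014  0.0001  0.0407 -0.0024 -0.002   0.0011]
35084 [ 0.50836281 -0.25855276  0.14274012] [ 0.59292685 -0.12910917  0.17497935]
```

View pics/c2.png

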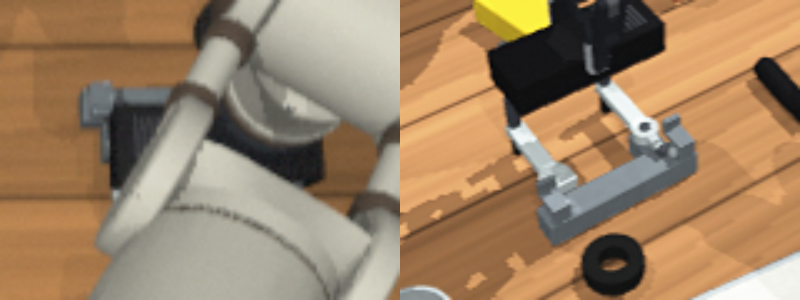

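View pics/w3.png

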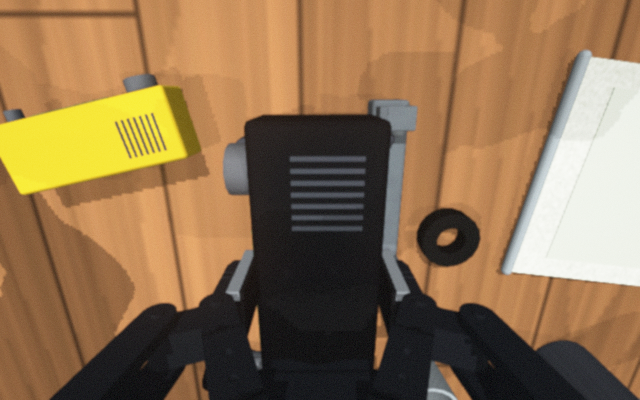

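The radio is held level above the stand: the wrist view shows it from (248,120) to (388,370), knobs toward the posts. I'll check its height and tilt, then descend.

Run:
```python
from h import *
p=cloud('w3')[125:245,262:375].reshape(-1,3);p=p[~np.isnan(p[:,0])];p=p[abs(p[:,2]-np.median(p[:,2]))<.004]
A=np.c_[p[:,:2]-[.55,-.204],np.ones(len(p))];print(np.linalg.lstsq(A,p[:,2],rcond=None)[0])
q=cloud('w3');m=(q[...,2]>.155)&(q[...,2]<.172);m[250:]=0;m[:,:246]=0;m[:,392:]=0;print(cv2.minAreaRect((q[m][:,:2]*1000).astype(np.float32)))
```

```text
[ 0.0002483  -0.00211282  0.16412461]
((549.516357421875, -157.2347412109375), (56.46429443359375, 60.605224609375), 89.69038391113281)
```

Call:
{"fn": "arm_command", "kwargs": {"rows": [[-0.001,0,0.015,0,0,0],[-0.001,0,0.03,0,0,0],[-0.001,0,0.045,0,0,0],[-0.001,0,0.06,0,0,0],[-0.001,0,0.07,0,0,0],[-0.001,0,0.075,0,0,0],[-0.001,0,0.075,0,0,0],[-0.001,0,0.075,0,0,0]]}}

```text
clock: 9.4
position: [0.551, -0.2053, 0.0878]
eef_rot: [2.221, 2.221, 0.0]
contact_force: [0.2, -0.2, -3.5]
grip_width: 0.0571
gripper_force: 55.6
```

Call:
{"fn": "arm_command", "kwargs": {"rows": [[0,0,0.002,0,0,0],[0,0,0.004,0,0,0],[0,0,0.006,0,0,0],[0,0,0.008,0,0,0],[0,0,0.009,0,0,0],[0,0,0.01,0,0,0],[0,0,0.01,0,0,0]]}}

```text
clock: 9.98
position: [0.5504, -0.2053, 0.077]
eef_rot: [-2.221, -2.221, 0.0]
contact_force: [-0.2, 0.1, -3.5]
grip_width: 0.0566
gripper_force: 55.7
```

Call:
{"fn": "arm_command", "kwargs": {"rows": [[0,0,0.001,0,0,0],[0,0,0.001,0,0,0],[0,0,0.002,0,0,0],[0,0,0.002,0,0,0]]}}

```text
clock: 10.32
position: [0.5506, -0.2053, 0.0752]
eef_rot: [-2.221, -2.221, 0.0]
contact_force: [-0.4, -0.7, -4.4]
grip_width: 0.0568
gripper_force: 55.7
```

Call:
{"fn": "arm_command", "kwargs": {"rows": [[0,0,0.001,0,0,0],[0,0,0.001,0,0,0],[0,0,0.002,0,0,0],[0,0,0.002,0,0,0]]}}

```text
clock: 10.65
position: [0.5507, -0.2054, 0.0741]
eef_rot: [2.221, 2.222, -0.0]
contact_force: [-3.8, 1.2, 3.4]
grip_width: 0.0569
gripper_force: 56.6
```

Call:
{"fn": "arm_command", "kwargs": {"rows": [[0,0,0.0005,0,0,0],[0,0,0.001,0,0,0],[0,0,0.001,0,0,0]]}}

```text
clock: 10.9
position: [0.5508, -0.2054, 0.0741]
eef_rot: [-2.221, -2.222, 0.0]
contact_force: [-7.1, 3.4, 11.2]
grip_width: 0.0564
gripper_force: 57.4
```

Call:
{"fn": "arm_command", "kwargs": {"rows": [[0,0,-0.001,0,0,0],[0,0,-0.001,0,0,0],[0,0,-0.001,0,0,0],[0,0,-0.001,0,0,0],[0,0,-0.001,0,0,0],[0,0,-0.001,0,0,0]], "fingers": 0.8}}

```text
clock: 11.4
position: [0.5506, -0.2054, 0.0732]
eef_rot: [2.221, 2.221, 0.0]
contact_force: [0.0, -0.2, -0.1]
grip_width: 0.0771
gripper_force: 0.0
```

Call:
{"fn": "arm_command", "kwargs": {"rows": [[0,0,-0.01,0,0,0],[0,0,-0.03,0,0,0],[0,0,-0.06,0,0,0],[0,0,-0.1,0,0,0],[-0.03,0,-0.13,0,0,0],[-0.07,0,-0.15,0,0,0],[-0.07,0,-0.15,0,0,0],[-0.07,0,-0.15,0,0,0]]}}

```text
clock: 12.07
position: [0.5513, -0.2779, 0.2261]
eef_rot: [2.221, 2.215, 0.001]
contact_force: [0.7, 0.7, -0.3]
grip_width: 0.0769
gripper_force: 0.0
```

Run:
```python
from h import *
cap('wrist','w4'); cap('scene','sc4')
a=cv2.imread('pics/w4.png'); b=cv2.imread('pics/sc4.png')[190:310,180:340]
cv2.imwrite('pics/c4.png',np.hstack([cv2.resize(a,(400,250)),cv2.resize(b,(333,250))]))
p=cloud('w4')
m=((p[...,2]>.0725)&(p[...,2]<.081)).astype(np.uint8);m=cv2.morphologyEx(m,cv2.MORPH_OPEN,np.ones((5,5)))
n,l,st,ce=cv2.connectedComponentsWithStats(m)
for i in range(1,n):
    if st[i,4]>50: q=p[l==i];print(st[i],cv2.minAreaRect((q[:,:2]*1000).astype(np.float32)),q.mean(0)); 
i=1+st[1:,4].argmax();q=p[l==i];print(np.linalg.lstsq(np.c_[q[:,:2]-q[:,:2].mean(0),np.ones(len(q))],q[:,2],rcond=None)[0])
s=readout.get_state();print(s['position'],s['contact_force'],s['clock'])
```

```text
[  279     7    74   185 12520] ((551.2303466796875, -206.64837646484375), (58.0582160949707, 149.5720977783203), 0.11783396452665329) [ 0.55125065 -0.20032801  0.07647863]
[245  31  17  19 254] ((501.4146423339844, -155.22959899902344), (12.948221206665039, 12.6497163772583), 88.97526550292969) [ 0.50133104 -0.15545202  0.07624352]
[254 156  15  15 176] ((501.7033996582031, -254.58505249023438), (12.994421005249023, 12.71204948425293), 83.35257720947266) [ 0.50179383 -0.25410785  0.07623499]
[542 284  42  36 358] ((806.219482421875, -401.83642578125), (54.722930908203125, 14.241426467895508), 52.645835876464844) [ 0.8050969  -0.39986054  0.07672092]
[ 0.00118529 -0.00095842  0.07647863]
[ 0.55018413 -0.27461844  0.22258923] [ 0.09015516  0.29192522 -0.30907778] 12.1667
```

View pics/c4.png

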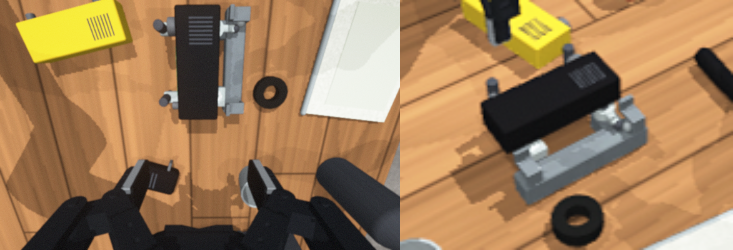

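The radio lies flat on both arms, less than 3 mm from the seat's centre. Both posts are aligned and nothing touches the robot, so I'm handing in.

```bash
python3 -c "
from bench import job
print(job.finish_job())"
```

```text
the job is handed in; nothing more can be done
None
```

The stand's arm is swung out and held in its end detent, the radio lies flat and within about 3 mm of the seat's centre with its knobs past the posts, and the job was handed in after about 12 s of robot time (no verdict came back).

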